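# Hold the carved cover plate over the lamp base's inserts

## Task

Pull the tool chest's drawer out to its stop and leave it open, then take the carved cover plate out of it and hold it level over the dark lamp base, hovering about 2 cm above it, with each of the plate's four holes lined up over a threaded insert (either way round). Finish while still holding it there steadily in the gripper, the plate touching nothing else, so that the screws can be dropped in. Leave the mallet, the gouge and the oil bottle where they are.

Things in the scene. Friction and masses are not known exactly. Their poses are not given: they have to be found in the camera images.
- chest: Low wooden tool chest, fixed, one drawer; 260 mm deep, 250 mm wide, top 100 mm above the table. Origin: on the table straight below the closed drawer's handle bar. z up; +x from the handle into the chest (closed drawer's face at x = 35 mm, fixed carcass from 50 to 295 mm); the drawer pulls out along -x. y along the handle bar.
- cab_drawer0 (a joint): The chest's drawer: metres pulled out, 0 shut, 0.1816 at its stop; starts 0.03 to 0.065 open. About 1 N friction, no spring; stays where left. Inside 215 mm (chest x) by 208 mm (chest y); its floor is 32 mm, its side walls' top 78 mm above the table; front panel 15 mm thick, top 86 mm above the table.
- cab_drawer0_handle (a point): Middle of the drawer's brass handle bar: round, 11 mm thick, 120 mm long along chest y, on two posts near its ends; centre line 35 mm in front of the drawer's face and 62 mm above the table, free behind, above and below between the posts: can be pinched or hooked from above. Moves with the drawer; axes parallel to the chest's.
- plate: Carved pale wooden cover plate, loose, flat on the drawer's blue lining (mostly hidden at first), long side roughly along the handle; 84 (x) by 124 (y) by 10 mm, 0.1 to 0.21 kg. Origin: centre of underside, z up. Grip: ridge mid-top, 22 mm wide (x), 56 mm long (y), from 10 to 40 mm above the underside. Four 16 mm through holes at x +-27, y +-45 mm. Half a turn about z gives the same plate.
- base: Dark lacquered wooden lamp base, fixed; 120 (x) by 160 (y) by 50 mm high, open compartment (35 by 71 mm, 30 mm deep) in its top. Origin: centre of its underside on the table, z up. Four brass threaded inserts, 7 mm bores, in its top at x +-27, y +-45 mm, the pattern of the plate's holes. Stands left or right of the middle, the chest on the other side.
- mallet: Bystander: wooden mallet lying on the bench, head 60 x 110 x 50 mm, 245 mm long over all. Origin: on the table under the handle, 80 mm from the head's centre; +x towards the head.
- gouge: Bystander: carving gouge lying on the bench, red-brown handle 110 x 24 x 22 mm, steel blade, 200 mm long over all, along its x (handle -95 to 15 mm, blade to 105 mm). Origin: on the table under it.
- oil: Bystander: upright amber oil bottle, 60 mm across, 140 mm high. Origin: centre of its underside.
- hole0 (a point): Centre of a plate hole (16 mm across): its opening in the underside of the plate, plate frame (27 mm, 45 mm, 0)
- insert0 (a point): Centre of a threaded insert's mouth in the top of the lamp base: base frame (27 mm, 45 mm, 50 mm).
- hole1 (a point): Centre of a plate hole (16 mm across): its opening in the underside of the plate, plate frame (27 mm, -45 mm, 0)
- insert1 (a point): Centre of a threaded insert's mouth in the top of the lamp base: base frame (27 mm, -45 mm, 50 mm).
- hole2 (a point): Centre of a plate hole (16 mm across): its opening in the underside of the plate, plate frame (-27 mm, -45 mm, 0)
- insert2 (a point): Centre of a threaded insert's mouth in the top of the lamp base: base frame (-27 mm, -45 mm, 50 mm).
- hole3 (a point): Centre of a plate hole (16 mm across): its opening in the underside of the plate, plate frame (-27 mm, 45 mm, 0)
- insert3 (a point): Centre of a threaded insert's mouth in the top of the lamp base: base frame (-27 mm, 45 mm, 50 mm).
There are look-alikes about, which are no part of the job. What is shaped like the plate but turquoise is not meant.

How it is judged (in metres and radians):
On the way, in this order (a step that is already met when the one before it is completed fails the run):
1. the drawer is pulled out to its stop (value of joint cab_drawer0 above 0.173 m), for 0.2 s.
2. the plate is lifted out of the drawer (height (world z) of plate above 0.07 m and contact force between plate and chest below 0.1 N and contact force between plate and the fingers above 0.5 N), for 0.1 s.
At the end, for the whole second after the job is handed in: Every plate hole within 5 mm horizontally of an insert (either way round); plate level within 0.1 rad, underside 8 to 40 mm above the base, held by the fingers, at rest, touching neither base, chest nor bystanders; drawer still 160 mm or more open (((horizontal distance between hole0 and insert0 below 0.005 m and horizontal distance between hole1 and insert1 below 0.005 m and horizontal distance between hole2 and insert2 below 0.005 m and horizontal distance between hole3 and insert3 below 0.005 m) or (horizontal distance between hole0 and insert2 below 0.005 m and horizontal distance between hole1 and insert3 below 0.005 m and horizontal distance between hole2 and insert0 below 0.005 m and horizontal distance between hole3 and insert1 below 0.005 m)) and z of plate in the frame of base between 0.058 and 0.09 m and angle between plate's own z axis and vertical below 0.1 rad and contact force between plate and the fingers above 0.5 N and contact force between plate and base below 0.1 N and contact force between plate and chest below 0.1 N and contact force between plate and mallet below 0.1 N and contact force between plate and gouge below 0.1 N and contact force between plate and oil below 0.1 N and linear speed of plate below 0.02 m/s and angular speed of plate below 0.15 rad/s and value of joint cab_drawer0 above 0.16 m); the arm keeps its last pose, push and grip.
It fails at once if the mallet is moved by more than 30 mm (distance of mallet from where it was at the start of the episode above 0.03 m).
It fails at once if the gouge is moved by more than 30 mm (distance of gouge from where it was at the start of the episode above 0.03 m).
It fails at once if the oil bottle is moved by more than 30 mm (distance of oil from where it was at the start of the episode above 0.03 m).
It also fails if it takes over 51 s, if anything falls off the work surface, if the arm or the gripper's body presses on something with over 40 N, if the wrist force passes 120 N, or if a joint passes its speed limit or range.

## Robot

A 6-joint arm with a two-finger parallel gripper is mounted at the origin on the work surface. World frame = base frame: x ahead of the robot, y to its left, z up, the work surface at z = 0. Lengths are in m, angles in degrees, forces in N, time in s.
With the tool pointing down it reaches from about 0.375 to 0.9 m from the base axis. Payload 3.1 kg.
Tool frame: the origin (TCP) lies at the very end of the fingers, on their centre line; the grasp point (between the pads) lies 19 mm behind it (grasp_offset is the distance from the TCP to the grasp point, in m); z points along the fingers, y is the direction in which the jaws open and shut (so a half turn about z gives the same grasp; the last joint's range is limited). The gripper opens to 87 mm and grips with 3 to 60 N. Pads are 19 mm wide; open, the fingers measure 117 mm over their backs; the gripper's body (75 mm by 190 mm) begins 51 mm behind the grasp point.
Start: joints at [59.101, 30.224, 82.088, -0, 67.689, -10.227], TCP at [0.221, 0.585, 0.194] pointing down, gripper open.
Joint ranges: [-176.69, 176.69], [-43.24, 126.21], [12.49, 139.97], [-82, 262], [0, 151.66], [-163.58, 163.58]. Speed limits (degrees/s): [159.86, 159.86, 180, 180, 180, 180].

## Interface

Orientations are given as a 3x3 rotation matrix whose columns are the frame's x, y, z axes.
In Python, from rig import * gives the robot as it stands. The module is installed in compiled form; this text tells all that it offers.
- The arm moves only by the tool play_rows, never from a script. Its argument "plan" is a list that holds one entry, the list of rows, each a list of 7 numbers: the shift along the world's x, y, z each as a share of 5 cm, from -1 to 1, then the turn, a rotation vector about the world's x, y, z each as a share of pi rad, from -1 to 1, then the gripper's target within -1 to 1 (fully open at 1, half-way at 0, shut at -1). A call has 1 to 12 rows; each row shifts and turns the commanded pose from where the row before left it; what a row does not reach is not made up. A row lasts 1/10 s, in which the tool goes at most 50 mm and 8.59 degrees, less where a joint would pass 70% of its speed; a pose out of reach is approached as far as the arm can. A call with a number of a shift or a turn outside -1 to 1 is refused whole. A call with a gripper value outside its range is refused whole. The fingers move at their own pace and stop on an object; the grip force is fixed at half the most. Time passes only in rows, so rows that do not move let the fingers close. It gives the time, the measured TCP pose, the force and the opening at its end, in the units of the state.
- read_state(): the state, without advancing time (a new reading comes with each control period).
- capture(name): name is "scene" or "top" or "wrist"; returns the picture (480x640x3 uint8, red, green, blue); there is no depth.
- camera_params(name): a dict with "intrinsics" (3x3 intrinsics, pixels), "R" (3x3) and "t" (3): a world point X has camera coordinates R X + t; the wrist camera has in their place "mount" (4x4, takes a point from camera to tool coordinates, whose origin is the TCP and whose axes are the flange's). Camera axes: x right, y down, z forward; pixel columns grow to the right and rows downward; lengths in m; the calibration is good to about 2 mm. A picture is of the moment at which its call begins: read the wrist's pose just before it. camera_params takes no time and is no camera call.
- hand_in(): hands the job in, once; it reports no verdict.
The state is a dict: "time_s": time; "joint_positions": joint angles; "qvel": joint speeds; "tau": joint torques, N m; "position": TCP position; "tcp_rot": TCP orientation; "force": force on the tool from outside, world axes, zero at the start; "moment": the same for the moment, N m; "opening": opening from 0.0 (shut) to 1.0 (fully open).
Only numpy, scipy, OpenCV 4.12 (cv2) and the standard library are available. Lean on these libraries where they do the work, as an engineer would, in place of code of your own. Each camera call takes 0.05 s, during which the arm holds its last target. There are 200 camera calls.

## Working session

There is one attempt and no reset: what is moved stays moved. The work goes in short steps, Python scripts to look and compute and a tool call to move; the robot and the scene stay as the last step left them, time stands still between calls to the robot, and variables do not carry over. Pictures are saved under pics/ and viewed, about 8 in all and at most 12, crops included, and the job is handed in when it is done.

Besides the shell and the picture viewer there is one more tool, called by a JSON object that holds its "api" and its "payload", one argument or row to a line. play_rows: Moves the arm, as the interface text tells. Its arguments: {"type":"object","properties":{"plan":{"type":"array"}},"required":["plan"]}

```bash
mkdir -p pics; cat > h.py <<'E'
from rig import *
import numpy as np, cv2
def save(n,img,f): cv2.imwrite('pics/'+f,cv2.cvtColor(img,cv2.COLOR_RGB2BGR))
def cam(n,st=None):
    p=camera_params(n);K=np.array(p['intrinsics'])
    if 'R' in p: R=np.array(p['R']);t=np.array(p['t']);return K,R,t
    M=np.array(p['mount']);st=st or read_state()
    T=np.eye(4);T[:3,:3]=st['tcp_rot'];T[:3,3]=st['position'];W=np.linalg.inv(T@M)
    return K,W[:3,:3],W[:3,3]
def ray(c,uv,z):
    K,R,t=c;o=-R.T@t;d=R.T@np.linalg.inv(K)@np.array([uv[0],uv[1],1.]);return o+d*(z-o[2])/d[2]
def proj(c,X):
    K,R,t=c;q=K@(R@np.array(X)+t);return q[:2]/q[2]
E
python3 - <<'E'
from h import *
a=capture('top');b=capture('scene')
save('',a,'top.png');save('',b,'scene.png')
s=read_state();print(s['position'],s['tcp_rot'],s['opening'],s['time_s'])
for n in('top','scene'):
    K,R,t=cam(n);print(n,K.round(1).tolist(),(-R.T@t).round(3),R.round(3).tolist())
print(camera_params('wrist'))
E
```

```text
[0.22023179 0.58416582 0.19337066] [[-9.35626607e-01  3.52989871e-01 -1.00125994e-03]
 [ 3.52991116e-01  9.35625204e-01 -1.65800118e-03]
 [ 3.51546415e-04 -1.90470588e-03 -9.99998124e-01]] 1.0014453305445359 0.1
top [[491.0, 0.0, 321.1], [0.0, 491.0, 246.2], [0.0, 0.0, 1.0]] [ 0.224 -0.017  1.418] [[0.036, -0.999, 0.004], [-0.975, -0.036, -0.219], [0.219, 0.004, -0.976]]
scene [[605.4, 0.0, 324.3], [0.0, 605.4, 247.5], [0.0, 0.0, 1.0]] [1.34  0.749 1.009] [[-0.678, 0.735, -0.019], [0.488, 0.431, -0.759], [-0.549, -0.524, -0.651]]
{'intrinsics': array([[337.48246903,   0.        , 318.22507108],
       [  0.        , 337.48246903, 237.08247767],
       [  0.        ,   0.        ,   1.        ]]), 'mount': array([[ 2.10834164e-04, -9.64514678e-01, -2.64029148e-01,
         7.21928920e-02],
       [ 9.99999966e-01,  1.62989043e-04,  2.03117089e-04,
         4.87440749e-04],
       [-1.52875556e-04, -2.64029182e-01,  9.64514680e-01,
        -1.90927618e-01],
       [ 0.00000000e+00,  0.00000000e+00,  0.00000000e+00,
         1.00000000e+00]])}
```

View pics/top.png

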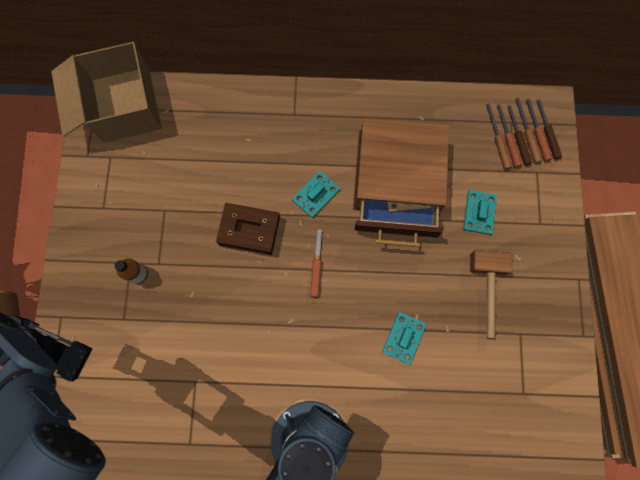

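View pics/scene.png

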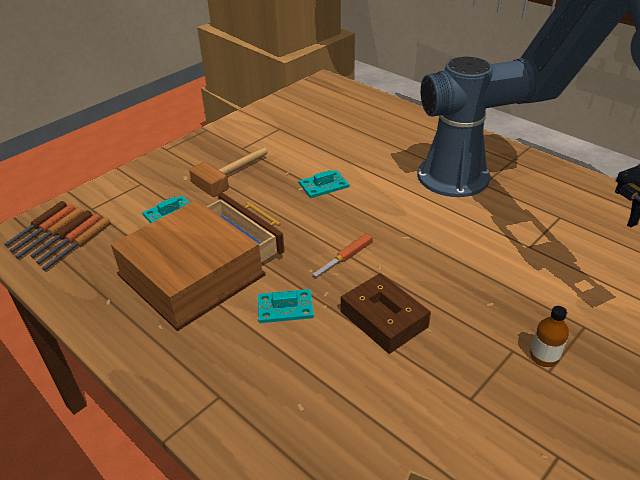

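Top view: chest around (404,165), handle near (400,243), lamp base near (249,229), and three turquoise look-alikes at (316,194), (481,212) and (405,338). The pale plate shows inside the drawer at about (405,207). The gouge (317,265) lies between base and chest, the mallet is at (492,290) and the oil at (132,270).

```bash
python3 - <<'E'
from h import *
a=cv2.cvtColor(cv2.imread('pics/top.png'),cv2.COLOR_BGR2RGB);c=cam('top')
hsv=cv2.cvtColor(a,cv2.COLOR_RGB2HSV)
for p in [(400,243),(381,242),(230,233),(261,239),(236,213),(150,400)]: print(p,hsv[p[1]-1:p[1]+2,p[0]].tolist())
m=((hsv[...,0]>14)&(hsv[...,0]<30)&(hsv[...,1]>120)&(hsv[...,2]>110)).astype(np.uint8)
for nm,(x0,y0,x1,y1) in dict(base=(215,200,285,258)).items():
    n,l,s,ce=cv2.connectedComponentsWithStats(m[y0:y1,x0:x1])
    for i in range(1,n):
        if s[i,4]>1: print(nm,s[i,4],ce[i]+[x0,y0],ray(c,ce[i]+[x0,y0],.05).round(4))
# chest top corners
cr=cv2.resize(a[110:260,340:460],None,fx=5,fy=5,interpolation=cv2.INTER_CUBIC)
br=cv2.resize(a[200:260,210:290],None,fx=5,fy=5,interpolation=cv2.INTER_CUBIC)
out=np.zeros((600,800,3),np.uint8);cr=cr[:,:];cr=cv2.resize(cr,(480,600));out[:,:480]=cr;out[:240,480:]=cv2.resize(br,(320,240));save('',out,'crop.png')
for p in [(381,241),(421,249)]: print(ray(c,p,.062).round(3))
E
```

```text
(400, 243) [[18, 149, 152], [17, 150, 153], [17, 149, 116]]
(381, 242) [[18, 150, 153], [17, 153, 130], [17, 137, 104]]
(230, 233) [[16, 160, 43], [18, 134, 76], [19, 138, 120]]
(261, 239) [[16, 150, 56], [19, 146, 101], [17, 151, 128]]
(236, 213) [[10, 166, 66], [11, 145, 67], [16, 150, 102]]
(150, 400) [[14, 127, 154], [14, 127, 155], [14, 129, 156]]
base 3 [215.33333333 202.        ] [0.6516 0.3009 0.05  ]
base 2 [252.5 200.5] [0.6602 0.1931 0.05  ]
base 2 [264.5 200. ] [0.6631 0.1582 0.05  ]
base 3 [281.33333333 203.        ] [0.6558 0.1087 0.05  ]
base 4 [218.   205.75] [0.6405 0.2922 0.05  ]
base 2 [261.5 206. ] [0.6445 0.1658 0.05  ]
base 2 [215.5 215.5] [0.6108 0.297  0.05  ]
base 2 [220.  215.5] [0.6113 0.284  0.05  ]
base 2 [232.5 214. ] [0.6172 0.2482 0.05  ]
base 7 [215.71428571 220.14285714] [0.5969 0.2952 0.05  ]
base 2 [219.5 218.5] [0.6023 0.2847 0.05  ]
base 11 [263.63636364 220.36363636] [0.6015 0.1569 0.05  ]
base 2 [229.5 231. ] [0.5661 0.253  0.05  ]
base 4 [229.5 234. ] [0.5573 0.2523 0.05  ]
base 11 [259.63636364 238.36363636] [0.5476 0.1651 0.05  ]
base 2 [215.5 247.5] [0.5162 0.2891 0.05  ]
base 3 [224.         250.66666667] [0.5079 0.2641 0.05  ]
base 2 [228.5 250.5] [0.5088 0.2514 0.05  ]
base 2 [281.5 250.5] [0.5144 0.1006 0.05  ]
base 3 [239.33333333 253.        ] [0.5027 0.22   0.05  ]
base 4 [247.5 252.5] [0.505  0.1969 0.05  ]
base 6 [253.         255.33333333] [0.4974 0.1808 0.05  ]
base 2 [221.5 256.5] [0.4907 0.2699 0.05  ]
base 2 [231.5 256. ] [0.4932 0.2416 0.05  ]
base 3 [238.         256.66666667] [0.4919 0.2231 0.05  ]
base 2 [248.5 256.5] [0.4935 0.1933 0.05  ]
base 3 [258. 257.] [0.4931 0.1663 0.05  ]
base 2 [264.5 257. ] [0.4938 0.1478 0.05  ]
[ 0.55  -0.181  0.062]
[ 0.531 -0.295  0.062]
```

View pics/crop.png

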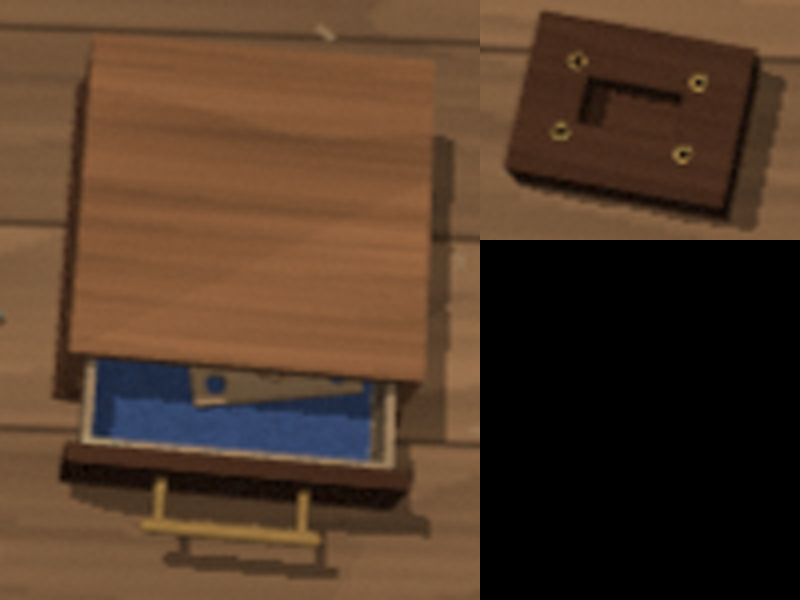

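The crop shows the handle bar ends at about (375,241) and (420,245). The inserts are at (234,215), (264.5,220.5), (230,232.5) and (260.5,238.5). The pale plate lies in the blue lining under the chest top.

```bash
python3 - <<'E'
from h import *
c=cam('top');d=np.degrees
L,Rr=ray(c,(375,241.2),.062),ray(c,(420,244.8),.062);print('handle',L,Rr,(L+Rr)/2,np.linalg.norm(L-Rr),'yaw y',d(np.arctan2(*(L-Rr)[1::-1]))-90)
P=[ray(c,p,.1) for p in [(363.5,119.5),(448.5,125),(357.5,197.5),(444.5,205.5)]];print(np.round(P,3))
print('yaws',[d(np.arctan2(*(a-b)[1::-1])) for a,b in [(P[0],P[2]),(P[1],P[3])]],[d(np.arctan2(*(a-b)[1::-1]))-90 for a,b in [(P[0],P[1]),(P[2],P[3])]])
I=[ray(c,p,.05) for p in [(234.2,215.2),(264.5,220.5),(230,232.5),(260.5,238.5)]];I=np.array(I);print('base',I.round(4),I.mean(0))
print(d(np.arctan2(*(I[0]-I[1]+I[2]-I[3])[1::-1]))-90,d(np.arctan2(*(I[0]-I[2]+I[1]-I[3])[1::-1])))
for n,p in dict(tq=(405,338),mallet=(492,262),oil=(132,270),gouge1=(315,296),gouge2=(319,232)).items(): print(n,ray(c,p,.02).round(3))
E
```

```text
handle [ 0.5487044  -0.16419853  0.062     ] [ 0.54296533 -0.29191716  0.062     ] [ 0.54583487 -0.22805785  0.062     ] 0.12784751547147358 yaw y -2.572867030146682
[[ 0.904 -0.122  0.1  ]
 [ 0.896 -0.37   0.1  ]
 [ 0.664 -0.109  0.1  ]
 [ 0.65  -0.354  0.1  ]]
yaws [np.float64(-3.050862996325867), np.float64(-3.795387205353471)] [np.float64(-1.8276412814415153), np.float64(-3.356243836224536)]
base [[0.6138 0.243  0.05  ]
 [0.6011 0.1544 0.05  ]
 [0.5617 0.2512 0.05  ]
 [0.5473 0.1626 0.05  ]] [0.58098932 0.20279136 0.05      ]
-8.677156125601101 -8.776865908348215
tq [ 0.283 -0.256  0.02 ]
mallet [ 0.509 -0.509  0.02 ]
oil [0.447 0.531 0.02 ]
gouge1 [0.392 0.    0.02 ]
gouge2 [ 0.58  -0.004  0.02 ]
```

{"api": "play_rows", "payload": {
  "plan": [
    [[0.36,-0.9,0.1,0,0,-0.045,-0.5],[0.36,-0.9,0.1,0,0,-0.045,-0.5],[0.36,-0.9,0.1,0,0,-0.045,-0.5],[0.36,-0.9,0.1,0,0,-0.045,-0.5],[0.36,-0.9,0.1,0,0,-0.045,-0.5],[0.36,-0.9,0.1,0,0,-0.045,-0.5],[0.36,-0.9,0,0,0,-0.045,-0.5],[0.36,-0.9,0,0,0,-0.045,-0.5],[0.36,-0.9,0,0,0,-0.042,-0.5],[0.36,-0.9,0,0,0,0,-0.5],[0.36,-0.9,0,0,0,0,-0.5],[0.36,-0.9,0,0,0,0,-0.5]]
  ]
}}

```text
time_s: 1.3
position: [0.4367, 0.0428, 0.2242]
tcp_rot: [[0.053, 0.999, -0.0], [0.999, -0.053, 0.0], [0.0, -0.0, -1.0]]
force: [1.7, 0.7, 0.5]
opening: 0.254
```

{"api": "play_rows", "payload": {
  "plan": [
    [[0.36,-0.9,0,0,0,0,-0.5],[0.36,-0.9,0,0,0,0,-0.5],[0.36,-0.9,0,0,0,0,-0.5],[0.36,-0.9,0,0,0,0,-0.5],[0.36,-0.9,0,0,0,0,-0.5],[0.36,-0.9,0,0,0,0,-0.5],[0,0,0,0,0,0,-0.5],[0,0,0,0,0,0,-0.5]]
  ]
}}

```text
time_s: 2.1
position: [0.5441, -0.226, 0.2232]
tcp_rot: [[0.055, 0.998, -0.002], [0.998, -0.055, 0.001], [0.001, -0.002, -1.0]]
force: [-0.8, 0.2, -0.4]
opening: 0.25
```

```bash
python3 - <<'E'
from h import *
s=read_state();a=capture('wrist');save('',a,'w1.png')
print(s['position'],np.degrees(np.arctan2(s['tcp_rot'][1][1],s['tcp_rot'][0][1])),s['opening'],s['time_s'],s['force'])
c=cam('wrist',s)
print([proj(c,p).round(0) for p in [[.549,-.164,.062],[.543,-.292,.062],[.546,-.228,.062]]])
E
```

```text
[ 0.54408987 -0.2259577   0.22324195] -3.153862867713077 0.24984783540360495 2.1 [-0.82215065  0.22011888 -0.44261723]
[array([320., 156.]), array([321., 274.]), array([320., 218.])]
```

View pics/w1.png

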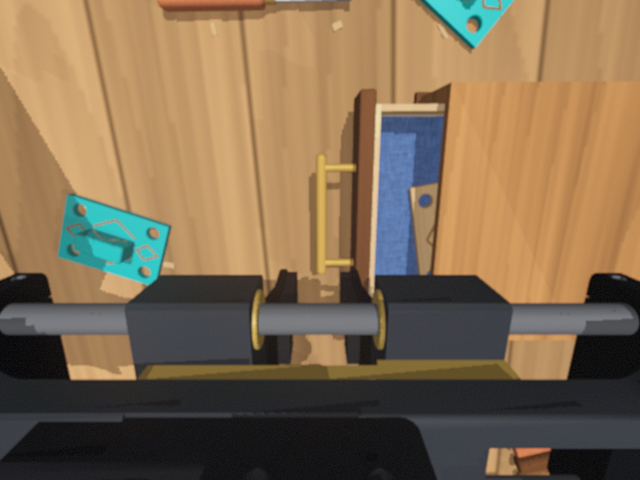

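The handle bar is at (321,154)-(321,272), within about 2 px of the prediction and centred between the jaws.

{"api": "play_rows", "payload": {
  "plan": [
    [[0,0,-0.7,0,0,0,-0.5],[0,0,-0.7,0,0,0,-0.5],[0.02,-0.02,-0.7,0,0,0,-0.5],[0,0,-0.7,0,0,0,-0.5],[0,0,-0.5,0,0,0,-0.5],[0,0,-0.3,0,0,0,-0.5],[0,0,0,0,0,0,-0.5],[0,0,0,0,0,0,-1],[0,0,0,0,0,0,-1],[0,0,0,0,0,0,-1],[0,0,0,0,0,0,-1]]
  ]
}}

```text
time_s: 3.25
position: [0.5461, -0.2265, 0.0453]
tcp_rot: [[0.053, 0.999, 0.002], [0.999, -0.053, -0.001], [-0.001, 0.002, -1.0]]
force: [0.1, 0.7, 0.1]
opening: 0.024
```

Opening 0.024 is less than the 11 mm bar would give, so I'll look.

```bash
python3 - <<'E'
from h import *
a=capture('wrist');b=capture('scene')[150:330,130:370];s=read_state();print(s['opening'],s['force'])
o=np.zeros((480,800,3),np.uint8);o[:240,:320]=cv2.resize(a,(320,240));o[:360,320:]=cv2.resize(b,(480,360),interpolation=cv2.INTER_CUBIC);save('',o,'w2.png')
E
```

```text
0.008845290771082509 [0.55369172 0.26744593 0.43611383]
```

View pics/w2.png

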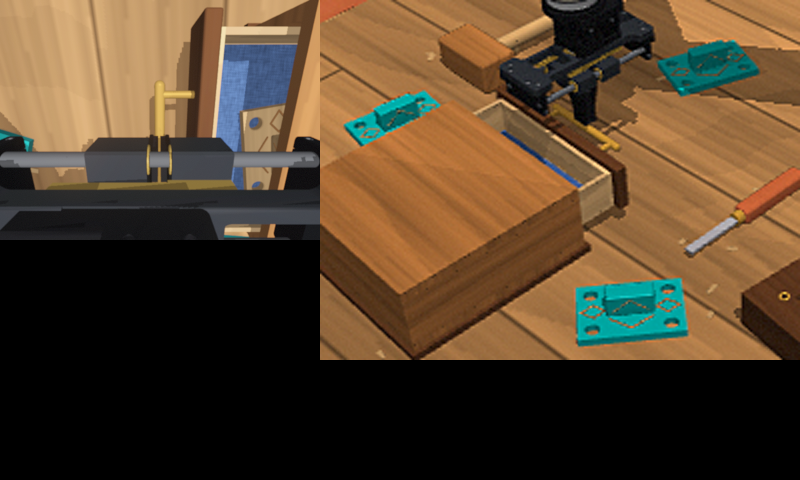

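```bash
python3 - <<'E'
from h import *
b=capture('scene');c=cam('scene');s=read_state()
print(s['position'],s['opening'])
for p in ([.549,-.164,.062],[.543,-.292,.062],[.546,-.228,.062],s['position'],s['position']+np.array([0,0,.019])): print(proj(c,p).round(1))
o=cv2.resize(b[170:250,210:310],(800,640),interpolation=cv2.INTER_CUBIC);a=capture('wrist')
save('',np.hstack([o[:600,:500],cv2.resize(a[130:330,250:350],(300,600))]),'w3.png')
E
```

```text
[ 0.54577802 -0.22642779  0.04471865] 0.006314328745187652
[278.  223.2]
[246.  202.3]
[261.6 212.5]
[262.7 218. ]
[262.  212.2]
```

View pics/w3.png

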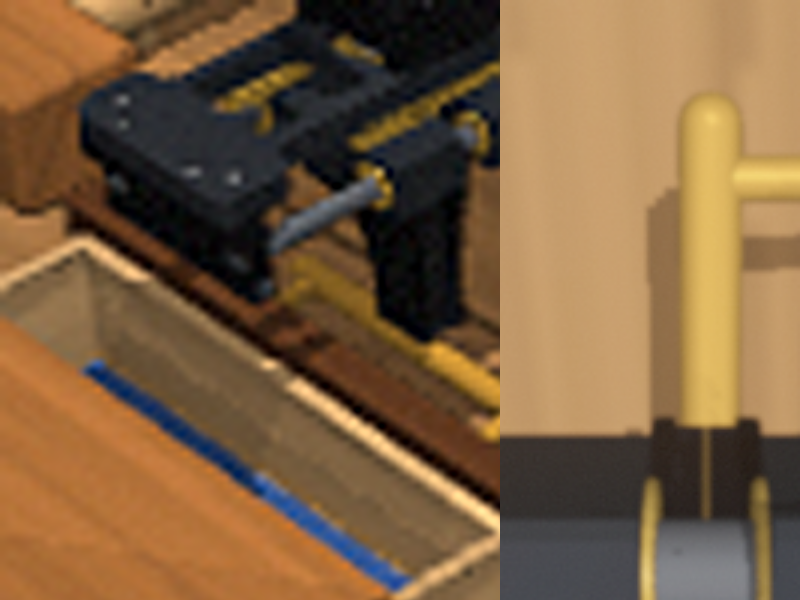

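The fingers have shut just above the bar: a gold sliver shows beneath them. The real tips appear about 1.5 to 2 cm higher than the reported TCP. I'll reopen, go lower and close again.

{"api": "play_rows", "payload": {
  "plan": [
    [[0,0,0.2,0,0,0,-0.5],[0,0,0,0,0,0,-0.5],[0,0,0,0,0,0,-0.5],[0,0,-0.2,0,0,0,-0.5],[0,0,-0.2,0,0,0,-0.5],[0,0,-0.1,0,0,0,-0.5],[0,0,0,0,0,0,-1],[0,0,0,0,0,0,-1],[0,0,0,0,0,0,-1],[0,0,0,0,0,0,-1]]
  ]
}}

```text
time_s: 4.45
position: [0.5456, -0.2262, 0.0289]
tcp_rot: [[0.053, 0.999, 0.0], [0.999, -0.053, 0.0], [0.0, 0.0, -1.0]]
force: [1.0, -1.2, -5.7]
opening: 0.113
```

Bar gripped (opening 0.113, about 10 mm). Pulling.

{"api": "play_rows", "payload": {
  "plan": [
    [[-0.1,0.005,0,0,0,0,-1],[-0.3,0.015,0,0,0,0,-1],[-0.4,0.02,0,0,0,0,-1],[-0.4,0.02,0,0,0,0,-1],[-0.4,0.02,0,0,0,0,-1],[-0.3,0.015,0,0,0,0,-1],[-0.1,0.005,0,0,0,0,-1],[0,0,0,0,0,0,-1]]
  ]
}}

```text
time_s: 5.25
position: [0.4441, -0.2209, 0.0289]
tcp_rot: [[0.053, 0.999, -0.002], [0.999, -0.053, 0.001], [0.001, -0.002, -1.0]]
force: [-1.2, -1.3, -10.1]
opening: 0.112
```

{"api": "play_rows", "payload": {
  "plan": [
    [[-0.2,0.01,0,0,0,0,-1],[-0.1,0.005,0,0,0,0,-1],[-0.1,0.005,0,0,0,0,-1],[0,0,0,0,0,0,-1]]
  ]
}}

```text
time_s: 5.65
position: [0.4266, -0.2201, 0.029]
tcp_rot: [[0.054, 0.999, 0.003], [0.999, -0.054, -0.0], [0.0, 0.003, -1.0]]
force: [4.2, 2.7, -14.9]
opening: 0.112
```

{"api": "play_rows", "payload": {
  "plan": [
    [[-0.06,0,0,0,0,0,-1],[-0.06,0,0,0,0,0,-1],[0,0,0,0,0,0,-1]]
  ]
}}

```text
time_s: 5.95
position: [0.4268, -0.2204, 0.0291]
tcp_rot: [[0.059, 0.998, 0.014], [0.998, -0.059, -0.002], [-0.001, 0.014, -1.0]]
force: [23.0, 13.6, -22.4]
opening: 0.113
```

At the stop (23 N). Ease off, release, rise and move to view the plate.

{"api": "play_rows", "payload": {
  "plan": [
    [[0.1,0,0,0,0,0,-1],[0,0,0,0,0,0,-0.55],[0,0,0,0,0,0,-0.55],[0,0,0,0,0,0,-0.55],[0,0,0.4,0,0,0,-0.55],[0,0,0.8,0,0,0,-0.5],[0,0,0.9,0,0,0,-0.2],[0.4,-0.3,0.8,0,0,0,0],[0.5,-0.5,0.6,0,0,0,0.2],[0.5,-0.5,0.5,0,0,0,0.2],[0.5,-0.5,0.4,0,0,0,0.2],[0,0,0,0,0,0,0.2]]
  ]
}}

```text
time_s: 7.15
position: [0.5236, -0.3158, 0.2538]
tcp_rot: [[0.055, 0.998, 0.01], [0.998, -0.055, -0.009], [-0.009, 0.01, -1.0]]
force: [0.1, -0.3, -0.3]
opening: 0.59
```

{"api": "play_rows", "payload": {
  "plan": [
    [[0,0,0,0,0,0,0.2]]
  ]
}}

```text
time_s: 7.25
position: [0.5188, -0.3105, 0.2497]
tcp_rot: [[0.054, 0.999, -0.0], [0.999, -0.054, -0.0], [-0.0, -0.0, -1.0]]
force: [-1.1, 0.3, -1.1]
opening: 0.593
```

```bash
python3 - <<'E'
from h import *
s=read_state();a=capture('wrist');save('',a,'w4.png')
print(s['position'].round(4),s['tcp_rot'].round(4).tolist(),s['opening'],s['time_s'],s['force'])
np.save('s4.npy',s,allow_pickle=True)
E
```

```text
[ 0.5188 -0.3105  0.2497] [[0.0539, 0.9985, -0.0002], [0.9985, -0.0539, -0.0], [-0.0, -0.0002, -1.0]] 0.5930970421165266 7.25 [-1.08656848  0.27595324 -1.06215682]
```

View pics/w4.png

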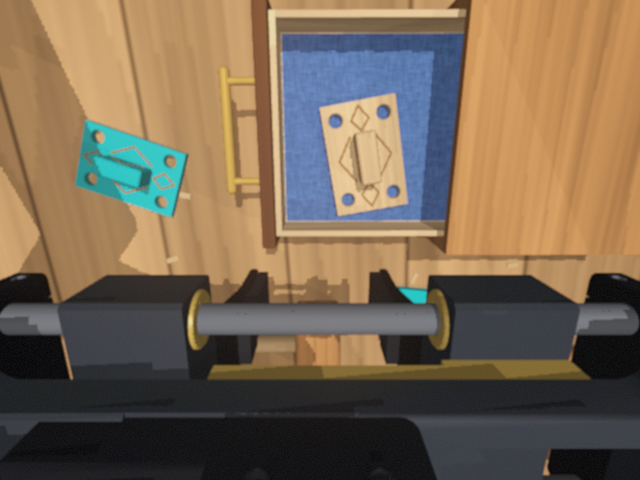

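The drawer is open. The pale plate is the only non-turquoise one inside it: holes at (336,122), (383,112), (393,191) and (348,200), ridge at (368,158). The turquoise look-alike is at (131,168), outside the drawer. The description says pale, so this is the one; I'll measure it and confirm in a crop.

```bash
python3 - <<'E'
from h import *
s=np.load('s4.npy',allow_pickle=True).item();c=cam('wrist',s)
a=cv2.imread('pics/w4.png');hsv=cv2.cvtColor(a,cv2.COLOR_BGR2HSV)
m=((hsv[...,0]<60)).astype(np.uint8)
m[:50]=0;m[222:]=0;m[:,:296]=0;m[:,425:]=0
cs,h=cv2.findContours(m,cv2.RETR_CCOMP,cv2.CHAIN_APPROX_NONE)
i=max(range(len(cs)),key=lambda k:cv2.contourArea(cs[k]) if h[0][k][3]<0 else 0)
r=cv2.minAreaRect(cs[i]);print('rect',r)
B=np.array([ray(c,p,.042) for p in cv2.boxPoints(r)]);print(B.round(4),B.mean(0),[np.linalg.norm(B[k]-B[k-1]) for k in range(4)])
H=[]
for k in range(len(cs)):
    if h[0][k][3]==i and cv2.contourArea(cs[k])>30:
        M=cv2.moments(cs[k]);p=(M['m10']/M['m00'],M['m01']/M['m00']);X=ray(c,p,.04);H.append(X);print(np.round(p,1),X.round(4),cv2.contourArea(cs[k]))
H=np.array(H);print('mean',H.mean(0))
rr=cv2.minAreaRect(H[:,:2].astype(np.float32)*1000);print(rr)
save('',cv2.cvtColor(cv2.resize(a[80:230,300:430],(520,600),interpolation=cv2.INTER_CUBIC),cv2.COLOR_BGR2RGB),'p5.png')
E
```

```text
rect ((365.71624755859375, 154.2973175048828), (111.9557113647461, 77.26752471923828), 80.53767395019531)
[[ 0.5252 -0.1962  0.042 ]
 [ 0.6093 -0.1876  0.042 ]
 [ 0.6319 -0.3111  0.042 ]
 [ 0.5406 -0.3217  0.042 ]] [ 0.57676057 -0.25415278  0.042     ] [np.float64(0.12648600424822692), np.float64(0.08453721645481747), np.float64(0.12557145123190905), np.float64(0.09189100347583745)]
[347.4 199. ] [ 0.5542 -0.3023  0.04  ] 132.5
[392.4 190.9] [ 0.6077 -0.2955  0.04  ] 135.5
[334.9 121. ] [ 0.5429 -0.2134  0.04  ] 163.0
[382.5 111.8] [ 0.5963 -0.2064  0.04  ] 161.0
mean [ 0.57524921 -0.25439862  0.04      ]
((575.2227783203125, -254.38436889648438), (53.97390365600586, 89.80320739746094), 7.2960076332092285)
```

View pics/p5.png

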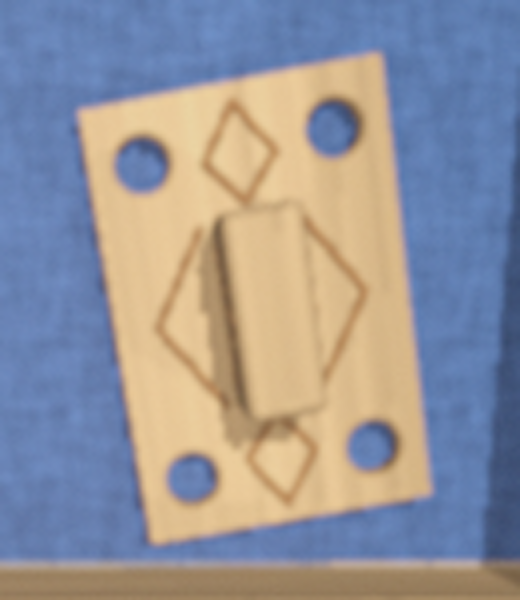

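The crop confirms the pale plate: ridge, four holes, hole spacing measured at 54.0 x 89.8 mm. Centre is (0.575,-0.254), yaw +7.3°. Moving over it.

{"api": "play_rows", "payload": {
  "plan": [
    [[0.38,0.37,-0.5,0,0,0.029,0.2],[0.38,0.37,-0.6,0,0,0.029,0.2],[0.37,0.38,-0.7,0,0,0,0.2],[0,0,-0.6,0,0,0,0.2],[0,0,-0.6,0,0,0,0.2],[0,0,-0.5,0,0,0,0.2],[0,0,-0.4,0,0,0,0.2],[0,0,0,0,0,0,0.2],[0,0,0,0,0,0,0.2]]
  ]
}}

```text
time_s: 8.2
position: [0.5747, -0.2532, 0.0539]
tcp_rot: [[-0.129, 0.992, -0.002], [0.992, 0.129, 0.002], [0.002, -0.002, -1.0]]
force: [0.5, -0.5, -0.0]
opening: 0.599
```

{"api": "play_rows", "payload": {
  "plan": [
    [[0.01,-0.02,-0.15,0,0,0,0.2],[0,0,-0.12,0,0,0,0.2],[0,0,-0.1,0,0,0,0.2],[0,0,0,0,0,0,0.2]]
  ]
}}

```text
time_s: 8.6
position: [0.5761, -0.255, 0.0352]
tcp_rot: [[-0.129, 0.992, -0.001], [0.992, 0.129, 0.001], [0.001, -0.001, -1.0]]
force: [-0.2, -0.4, -0.5]
opening: 0.599
```

{"api": "play_rows", "payload": {
  "plan": [
    [[0,0,0,0,0,0,-0.3],[0,0,0,0,0,0,-1],[0,0,0,0,0,0,-1],[0,0,0,0,0,0,-1],[0,0,0,0,0,0,-1],[0,0,0,0,0,0,-1]]
  ]
}}

```text
time_s: 9.2
position: [0.5765, -0.2553, 0.0359]
tcp_rot: [[-0.129, 0.992, -0.0], [0.992, 0.129, -0.0], [-0.0, -0.0, -1.0]]
force: [-1.1, -0.8, 0.8]
opening: 0.246
```

Gripping the ridge (21.4 mm). Lift straight up.

{"api": "play_rows", "payload": {
  "plan": [
    [[0,0,0.1,0,0,0,-1],[0,0,0.3,0,0,0,-1],[0,0,0.5,0,0,0,-1],[0,0,0.5,0,0,0,-1],[0,0,0.5,0,0,0,-1],[0,0,0.4,0,0,0,-1],[0,0,0.2,0,0,0,-1],[0,0,0,0,0,0,-1],[0,0,0,0,0,0,-1]]
  ]
}}

```text
time_s: 10.1
position: [0.5761, -0.2549, 0.1604]
tcp_rot: [[-0.129, 0.992, -0.001], [0.992, 0.129, 0.001], [0.001, -0.001, -1.0]]
force: [-0.2, -0.1, -1.6]
opening: 0.247
```

{"api": "play_rows", "payload": {
  "plan": [
    [[0.01,0.2,0,0,0,0,-1],[0.01,0.5,0,0,0,-0.01,-1],[0.01,0.8,0,0,0,-0.01,-1],[0.01,0.9,0,0,0,-0.01,-1],[0.01,0.9,0,0,0,-0.01,-1],[0.01,0.9,0,0,0,-0.01,-1],[0.01,0.9,0,0,0,-0.01,-1],[0.01,0.9,0,0,0,-0.01,-1],[0,0.9,0,0,0,-0.01,-1],[0,0.9,0,0,0,-0.009,-1],[0,0.7,0,0,0,0,-1],[0,0.4,0,0,0,0,-1]]
  ]
}}

```text
time_s: 11.3
position: [0.5786, 0.1935, 0.1593]
tcp_rot: [[0.147, 0.989, -0.003], [0.989, -0.147, 0.001], [0.0, -0.003, -1.0]]
force: [0.4, -1.0, -3.0]
opening: 0.25
```

{"api": "play_rows", "payload": {
  "plan": [
    [[0,0.2,0,0,0,0,-1],[0,0.05,0,0,0,0,-1],[0,0,-0.3,0,0,0,-1],[0,0,-0.3,0,0,0,-1],[0,0,-0.2,0,0,0,-1],[0,0,0,0,0,0,-1],[0,0,0,0,0,0,-1],[0,0,0,0,0,0,-1]]
  ]
}}

```text
time_s: 12.1
position: [0.5813, 0.2019, 0.1214]
tcp_rot: [[0.15, 0.989, 0.001], [0.989, -0.15, 0.0], [0.0, 0.001, -1.0]]
force: [-0.2, 0.5, -1.6]
opening: 0.247
```

```bash
python3 - <<'E'
from h import *
s=read_state();np.save('s6.npy',s,allow_pickle=True);a=capture('wrist');b=capture('scene');t=capture('top')
for x,n in((a,'w6'),(b,'s6'),(t,'t6')):save('',x,n+'.png')
print(s['position'],np.degrees(np.arctan2(s['tcp_rot'][1][1],s['tcp_rot'][0][1])),s['opening'],s['time_s'],s['force'])
o=np.zeros((600,800,3),np.uint8);o[:300,:400]=cv2.resize(a,(400,300));o[:300,400:]=cv2.resize(b[210:360,330:530],(400,300),interpolation=cv2.INTER_CUBIC);o[300:]=0
o[300:,:400]=cv2.resize(t[190:265,200:300],(400,300),interpolation=cv2.INTER_CUBIC);o[300:,400:]=cv2.resize(t[100:400,200:520],(400,300));save('',o,'c6.png')
E
```

```text
[0.58131611 0.20194721 0.12143414] -8.6459525009194 0.24699056810036554 12.1 [-0.22966013  0.48622856 -1.6357339 ]
```

View pics/c6.png

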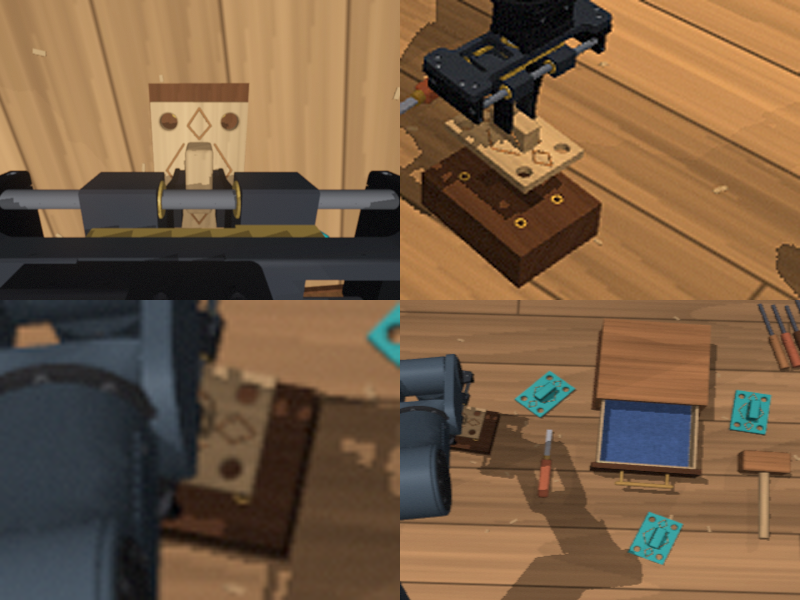

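View 9: the plate is held level about 6 cm above the base. In the scene crop, inserts show at (362,298), (390,321) and (408,309), and plate holes at (392,296) and (411,284). The drawer is fully open and empty, and the bystanders have not moved. Next, refine the alignment.

```bash
cat > m.py <<'E'
from h import *
from scipy.optimize import least_squares
PAT=np.array([[27,45],[27,-45],[-27,-45],[-27,45]])/1000.
def fit(pts,x0):
    pts=np.array(pts)[:,:2]
    def w(q): cc,ss=np.cos(q[2]),np.sin(q[2]);return PAT@np.array([[cc,ss],[-ss,cc]])+q[:2]
    idx=[np.argmin(np.linalg.norm(w(x0)-p,axis=1)) for p in pts]
    r=least_squares(lambda q:(w(q)[idx]-pts).ravel(),x0);return r.x,(w(r.x)[idx]-pts)*1000
def blob(m,p,r=7):
    x,y=map(int,np.round(p));s=m[y-r:y+r+1,x-r:x+r+1].astype(np.uint8)
    n,l,st,ce=cv2.connectedComponentsWithStats(s);k=min(range(1,n),key=lambda k:np.hypot(*(ce[k]-r))-.1*min(st[k,4],30))
    ys,xs=np.where(l==k);return np.array([(xs.min()+xs.max())/2+x-r,(ys.min()+ys.max())/2+y-r]),st[k,4]
E
python3 - <<'E'
from m import *
s=np.load('s6.npy',allow_pickle=True).item();cw=cam('wrist',s);cs=cam('scene')
A=cv2.cvtColor(cv2.imread('pics/w6.png'),cv2.COLOR_BGR2HSV);B=cv2.cvtColor(cv2.imread('pics/s6.png'),cv2.COLOR_BGR2HSV)
br=(B[...,0]>16)&(B[...,0]<34)&(B[...,1]>90)&(B[...,2]>90)
ins=[blob(br,p,6) for p in [(362,298),(390,321.5),(408.5,309.5)]]
print(ins);I=[ray(cs,p,.05) for p,_ in ins];q,e=fit(I,[.581,.203,np.radians(-8.7)]);print('base scene',q[:2].round(4),np.degrees(q[2]),e.round(1).tolist())
zt=.1175+.01
hw=[blob(A[...,2]<130,p,14) for p in [(269,194),(368,194)]];print(hw)
H=[ray(cw,p,zt) for p,_ in hw];print('wrist holes',np.round(H,4),np.linalg.norm(H[0]-H[1]))
q2,e=fit(H,[.581,.203,np.radians(-8.7)]);print('plate wrist',q2[:2].round(4),np.degrees(q2[2]),e.round(1).tolist())
hs=[blob(B[...,2]<110,p,5) for p in [(392,296),(411.5,284)]];print(hs)
H=[ray(cs,p,zt) for p,_ in hs];q3,e=fit(H,[.581,.203,np.radians(-8.7)]);print('plate scene',q3[:2].round(4),np.degrees(q3[2]),e.round(1).tolist())
E
```

```text
[(array([361.5, 297.5]), np.int32(13)), (array([389.5, 321. ]), np.int32(20)), (array([408., 309.]), np.int32(19))]
base scene [0.5812 0.2039] -8.753185632705776 [[-0.0, 0.3], [-0.4, -0.1], [0.4, -0.2]]
[(array([269., 194.]), np.int32(521)), (array([367.5, 194. ]), np.int32(561))]
wrist holes [[0.5617 0.252  0.1275]
 [0.6151 0.2439 0.1275]] 0.05405795040740587
plate wrist [0.5817 0.2035] -8.64062673256638 [[0.0, -0.0], [-0.0, 0.0]]
[(array([392., 296.]), np.int32(18)), (array([413., 283.]), np.int32(6))]
plate scene [0.5797 0.2069] -8.876576331470524 [[-2.9, 0.4], [2.9, -0.4]]
```

Aligned to about 1 mm. Descending about 45 mm to an underside height of 72 mm.

{"api": "play_rows", "payload": {
  "plan": [
    [[0,0,-0.15,0,0,0,-1],[0,0,-0.25,0,0,0,-1],[0,0,-0.25,0,0,0,-1],[0,0,-0.15,0,0,0,-1],[0,0,-0.1,0,0,0,-1],[0,0,0,0,0,0,-1],[0,0,0,0,0,0,-1],[0,0,0,0,0,0,-1]]
  ]
}}

```text
time_s: 13.05
position: [0.5811, 0.2024, 0.0762]
tcp_rot: [[0.15, 0.989, 0.001], [0.989, -0.15, 0.0], [0.0, 0.001, -1.0]]
force: [0.4, 0.5, -1.7]
opening: 0.247
```

```bash
python3 - <<'E'
from m import *
s=read_state();a=capture('wrist');b=capture('scene');save('',a,'w7.png');save('',b,'s7.png')
print(s['position'],s['tcp_rot'].round(4).tolist(),s['opening'],s['force'],s['time_s'],abs(s['qvel']).max())
c=cam('wrist',s);A=cv2.cvtColor(a,cv2.COLOR_RGB2HSV)
hw=[blob(A[...,2]<130,p,14)[0] for p in [(269,194),(368,194)]]
H=[ray(c,p,s['position'][2]-.0039+.01) for p in hw];q,e=fit(H,[.581,.203,np.radians(-8.7)]);print(hw,q[:2].round(4),np.degrees(q[2]))
o=np.zeros((600,800,3),np.uint8);o[:300,:400]=cv2.resize(a[100:250,220:420],(400,300),interpolation=cv2.INTER_CUBIC);o[:300,400:]=cv2.resize(b[210:360,330:530],(400,300),interpolation=cv2.INTER_CUBIC);save('',o[:300],'c7.png')
E
```

```text
[0.58107814 0.20235527 0.07620066] [[0.1497, 0.9887, 0.0011], [0.9887, -0.1497, 0.0002], [0.0003, 0.0011, -1.0]] 0.24655951828394232 [ 0.40475309  0.4835645  -1.7149094 ] 13.05 0.3275395624019505
[array([269., 193.]), array([367.5, 194. ])] [0.581  0.2043] -9.185015539552989
```

View pics/c7.png

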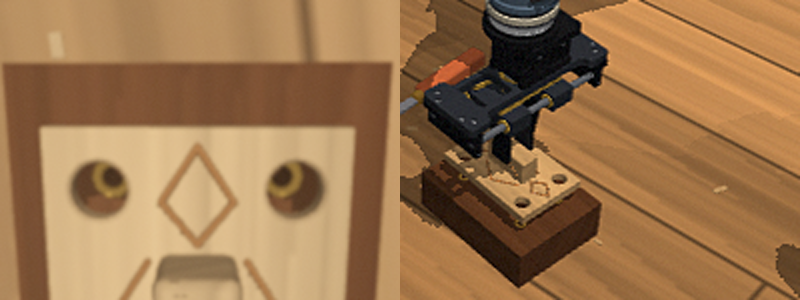

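View 10: the brass inserts show symmetrically through both visible holes, there is a clear gap over the base, and the force is just the plate's weight. Handing in.

```bash
python3 -c "
from rig import *
print(hand_in())"
```

```text
the job is handed in; nothing more can be done
None
```

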